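Take the template plate off its register board and put it away under the shelf

ROBOT

A 6-joint arm with a two-finger parallel gripper is mounted at the origin on the work surface. World frame = base frame: x ahead of the robot, y to its left, z up, the work surface at z = 0. Lengths are in m, angles in rad, forces in N, time in s.
With the tool pointing down it reaches from about 0.325 to 0.775 m from the base axis. Payload 5.5 kg.
Tool frame: the origin (TCP) lies at the very end of the fingers, on their centre line; the grasp point (between the pads) lies 19 mm behind it (hold_point_z is the distance from the TCP to the grasp point, in m); z points along the fingers, y is the line along which they close (so a half turn about z gives the same grasp; the last joint's range is limited). The gripper opens to 85 mm and grips with 20 to 120 N. Pads are 22 mm wide; open, the fingers measure 114 mm over their backs; the gripper's body (76 mm by 85 mm) begins 54 mm behind the grasp point. The pads swing forward as they close: fully open they stand 13 mm farther back than shut.
Start: joints at [-1.158, 0.091, 1.231, -0, 1.82, -0.057], TCP at [0.272, -0.535, 0.231] pointing down, gripper open.
Joint ranges: [-2.87, 2.87], [-0.86, 2.18], [0.17, 2.46], [-1.51, 4.65], [0.06, 2.69], [-2.65, 2.65]. Speed limits (rad/s): [2.57, 2.57, 3.01, 3.14, 3.14, 3.14].

INTERFACE

Orientations are given as [roll, pitch, yaw] about the fixed x, y, z axes, in that order (R = Rz(yaw) Ry(pitch) Rx(roll)).
In Python, from bench import get_state, grab_frame, calibration, sign_off, hold_point_z gives the robot as it stands.
- The arm moves only by the tool arm_command, never from a script. Its argument "rows" is a list of rows, each a list of 7 numbers: the shift along the tool's x, y, z in mm, then the turn, a rotation vector about the tool's x, y, z in degrees, then the opening, from 0 (shut) to 1 (fully open). In form: [[tx, ty, tz, wx, wy, wz, fingers], ...]. A call has exactly 8 rows; each row is the pose to reach, as a shift and turn from the pose commanded when the call began, along the tool's axes at that moment; what a row does not reach only later rows make up. A row lasts 1/12 s, in which the tool goes at most 41.7 mm and 7.16 degrees, less where a joint would pass 70% of its speed; a pose out of reach is approached as far as the arm can. A call with a gripper value outside its range is refused whole. The fingers move at their own pace and stop on an object; the grip force is fixed at half the most. Time passes only in rows, so rows that repeat a pose let the fingers close, or fill a call up. It gives the time, the measured TCP pose, the force, the opening and the grip force at its end, in the units of the state.
- get_state(): the state, without advancing time (a new reading comes with each control period).
- grab_frame(name): name is "side" or "top" or "wrist"; returns the picture (400x640x3 uint8, blue, green, red); there is no depth.
- calibration(name): a dict with "fx", "fy", "cx", "cy" (pixels), "R" (3x3) and "t" (3): a world point X has camera coordinates R X + t. Camera axes: x right, y down, z forward; pixel columns grow to the right and rows downward; lengths in m; the calibration is good to about 2 mm. A picture is of the moment at which its call begins: read the wrist's pose just before it. calibration takes no time and is no camera call; for the wrist camera it gives the pose at the moment of the call.
- sign_off(): hands the job in; it is judged then, once.
The state is a dict: "t": time; "q": joint angles; "joint_velocities": joint speeds; "tau": joint torques, N m; "ee_pos": TCP position; "eef_rot": TCP orientation; "ft_force": force on the tool from outside, world axes, zero at the start; "moment": the same for the moment, N m; "finger_gap": finger opening in m; "grip_force": force on a finger pad.
Only numpy, scipy, OpenCV 4.12 (cv2) and the standard library are available. Lean on these libraries where they do the work, as an engineer would, in place of code of your own. Each camera call takes 0.05 s, during which the arm holds its last target. There are 200 camera calls.

TASK

Turn the orange cam knob clockwise until the sprung red latch drops into the cam's notch and lets go of the aluminium template plate, then lift the plate by its black bar straight up and level off the two brass dowels and set it down gently, flat on the bench, in front of the low clear shelf, with its black bar not yet under the shelf, and let go. Then take it by its blue fin and slide it in under the shelf until it is fully home against the back stop, the fin left outside, and let go. Leave the latch open and do not disturb the glue bottle, cup and tape roll.

Things in the scene. Friction and masses are not known exactly. Their poses are not given: they have to be found in the camera images.
- board: register board, brown wood, 310 x 130 x 20 mm, fixed. Origin on the bench (z = 0), straight below the seated plate's middle; the board reaches from -100 to 210 mm along its x. x points from the plate to the cam knob, z up. Two brass dowels, 12 mm diameter, stand 22 mm above its top at (x, y) = (58, 36) and (-52, -36) mm; the plate's holes are 1.4 mm wider.
- knob_grip (a point): orange grip bar of the cam knob: 62 mm long, 16 mm thick, 38 mm high, centred 158 mm along the board's x. The point is on the turning axis at mid-height of the bar, 72 mm above the bench. x along the bar, z up. Under it is an aluminium cam disc, 70 mm diameter, with one notch; the disc's top is 28 mm below the point.
- cam (a joint): turn of the cam knob, rad: grows as it turns clockwise seen from above; starts between 0 and 0.3. The latch drops into the notch at about 1.3 (it stays in from about 1.1 to the stop at 1.45). Turning takes under 0.4 N m; it stays where it is left.
- latch (a joint): sprung red latch tongue between plate and cam, slide in m: 0 = reaching 8 mm over the end of the plate and holding it down; 0.015 = dropped into the notch, clear of the plate. The spring draws it towards the cam.
- plate_bar (a point): black bar on the plate's middle: 44 mm long along the plate's x, 16 mm thick along y, from 10 to 50 mm above the plate's underside. The point is over the plate's origin, 34 mm above the underside; axes as the plate's.
- plate_fin (a point): the blue fin on the same plate, 68 mm from the bar towards the plate's -x end: 36 mm long along x, 14 mm thick along y, from 10 to 46 mm above the plate's underside. The point is 32 mm above the plate's underside; axes as the plate's.
- bay_mouth (a point): middle of the mouth of the bay under the low shelf, 29 mm above the bench. Fixed, no floor: the plate slides on the bench. x points into the bay, z up. Side walls 118 mm apart; clear shelf, underside 58 mm, top 64 mm above the bench, 126 mm deep. Two low flared guides (14 mm high) reach 27 mm out from the mouth, 145 mm apart at their tips.
- bay_home (a point): where plate_bar is when the plate is home, its +x end against the low back stop: 26 mm inside the mouth on the bay's middle line, 34 mm above the bench; axes as the mouth's. The bar is then under the shelf, out of a gripper's reach, and the fin outside, its point 42 mm in front of the mouth.
- plate: loose aluminium template plate, 180 (x) x 110 (y) x 10 mm, about 0.5 kg (0.35 to 0.65). Origin at the middle of its underside, z up, x away from the blue fin. At the start it sits on the board, axes parallel to the board's, underside 20 mm above the bench. Its centre of mass is within 5 mm of the bar's middle.
- glue_mid (a point): middle of the blue glue bottle, 54 mm diameter, 150 mm tall, loose; leave alone.
- cup_mid (a point): middle of the white cup, 80 mm diameter, 95 mm tall, loose; leave alone.
- tape_mid (a point): middle of the yellow tape roll lying flat, 84 mm diameter, 24 mm high, loose; leave alone.
Things that resemble listed ones, but are neither listed nor needed, are in the scene too. Leave any green or pink look-alike of the part that bears bay_mouth alone. What is shaped like the plate but green is not meant.

How it is judged:
By the outcome, as a careful person would: the job done as asked, in the order asked, and still so for the second after the job is handed in, with the robot touching nothing.
It also fails if it takes over 64 s, if anything falls off the work surface, if the arm or the gripper's body presses on something with over 40 N, if the wrist force passes 120 N, or if a joint passes its speed limit or range.

## Working session

There is one attempt and no reset: what is moved stays moved. The work goes in short steps, Python scripts to look and compute and a tool call to move; the robot and the scene stay as the last step left them, time stands still between calls to the robot, and variables do not carry over. Pictures are saved under pics/ and viewed, at most 10 in all, crops included, and the job is handed in when it is done.

Besides the shell and the picture viewer there is one more tool, called after "Call:" as name([rows], argument=value, ...), one row to a line, values as JSON. arm_command: Moves the arm, as the interface text tells. Its arguments: {"type":"object","properties":{"rows":{"type":"array"}},"required":["rows"]}

```bash
mkdir -p pics; ls; python3 - <<'E'
from bench import *
import cv2, numpy as np
for n in ("side","top"):
    c=calibration(n); print(n,{k:np.round(v,3).tolist() for k,v in c.items()})
    cv2.imwrite(f"pics/{n}0.png",grab_frame(n))
s=get_state();print(s)
print(hold_point_z)
E
```

```text
pics
side {'fx': 373.248, 'fy': 373.248, 'cx': 318.43, 'cy': 198.126, 'R': [[0.851, -0.525, -0.018], [-0.42, -0.657, -0.626], [0.317, 0.54, -0.78]], 't': [-0.411, 0.12, 1.46]}
top {'fx': 411.139, 'fy': 411.139, 'cx': 326.164, 'cy': 191.483, 'R': [[0.085, -0.996, 0.003], [-0.971, -0.083, -0.226], [0.226, 0.017, -0.974]], 't': [-0.141, 0.383, 1.272]}
{'t': 0.1, 'q': array([-1.15769081e+00,  9.18078400e-02,  1.23176364e+00,  2.77660806e-05,
        1.81981321e+00, -5.66743158e-02]), 'joint_velocities': array([ 0.00018147, -0.00235144, -0.0042772 ,  0.00019396,  0.00068562,
       -0.00047132]), 'tau': array([ 3.66183827e-03, -4.60219324e+01, -4.19216895e+01, -3.40360350e-05,
        1.05944593e-02,  2.03943392e-05]), 'ee_pos': array([ 0.27153213, -0.53475728,  0.23025045]), 'eef_rot': array([-3.13980502e+00, -1.28386524e-04,  4.69786537e-01]), 'ft_force': array([-0.06674335,  0.10554129, -0.64850948]), 'moment': array([ 0.04605315,  0.02602296, -0.00433371]), 'grip_force': 0.0, 'finger_gap': 0.08566038125936981}
0.0187
```

View pics/top0.png

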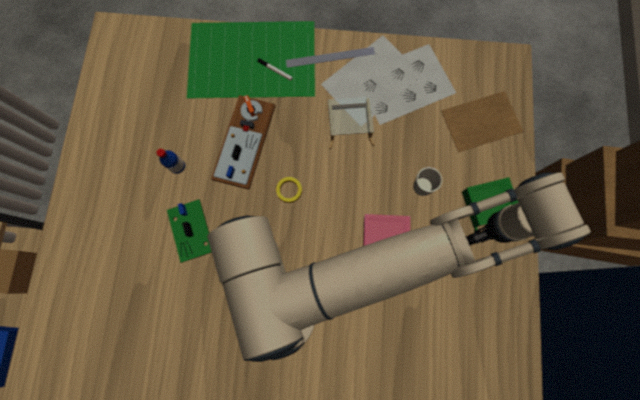

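View pics/side0.png

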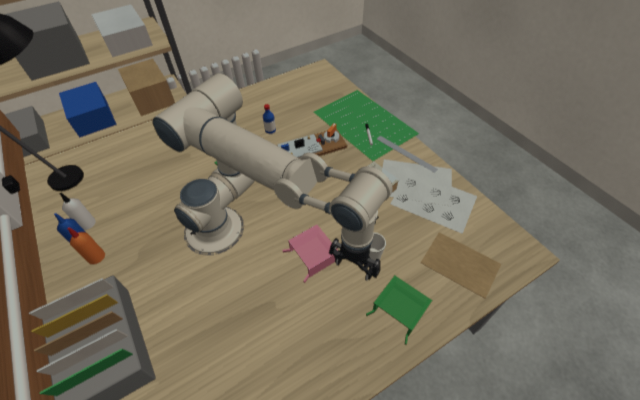

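The top view shows three bays: clear (350,118), pink (387,228) and green (490,205). The clear one with grey stop at (349,105) is meant. There are two plates: aluminium on the brown board (237,152), which is meant, and a green one (190,230), which is a decoy. Next I measure them and confirm in an enlarged crop.

```bash
cat > h.py <<'E'
from bench import *
import cv2, numpy as np
def ray(c,u,v):
    R=np.array(c["R"]);t=np.array(c["t"])
    d=R.T@np.array([(u-c["cx"])/c["fx"],(v-c["cy"])/c["fy"],1]); return -R.T@t,d
def onz(c,u,v,z):
    o,d=ray(c,u,v); return o+d*(z-o[2])/d[2]
def proj(c,X):
    p=np.array(c["R"])@np.array(X)+np.array(c["t"]); return np.array([c["cx"]+c["fx"]*p[0]/p[2],c["cy"]+c["fy"]*p[1]/p[2]])
def blobs(im,lo,hi,box=None,amin=6):
    h=cv2.cvtColor(im,cv2.COLOR_BGR2HSV); m=cv2.inRange(h,np.array(lo),np.array(hi))
    if box:
        k=np.zeros_like(m);x0,y0,x1,y1=box;k[y0:y1,x0:x1]=255;m&=k
    n,l,s,ce=cv2.connectedComponentsWithStats(m)
    return [(ce[i].round(1).tolist(),int(s[i,4]),s[i,:4].tolist()) for i in range(1,n) if s[i,4]>=amin]
E
python3 - <<'E'
from h import *
im=cv2.imread("pics/top0.png");c=calibration("top")
a=cv2.resize(im[90:195,205:285],None,fx=5,fy=5,interpolation=cv2.INTER_CUBIC)
b=cv2.resize(im[90:155,315:390],None,fx=5,fy=5,interpolation=cv2.INTER_CUBIC)
o=np.zeros((525,790,3),np.uint8);o[:,:400]=a;o[:325,410:785]=b
cv2.imwrite("pics/crop1.png",o)
bx=(205,90,285,195)
for n,lo,hi,z in(("orange",(5,150,120),(18,255,255),.09),("blue",(100,130,50),(130,255,255),.06),("black",(0,0,0),(180,255,50),.065),("red",(0,150,80),(4,255,255),.04)):
    for q in blobs(im,lo,hi,bx): print(n,q,onz(c,*q[0],z).round(3))
E
```

```text
orange ([248.6, 104.2], 54, [244, 96, 9, 16]) [0.652 0.166 0.09 ]
blue ([229.6, 171.0], 45, [227, 166, 6, 11]) [0.431 0.205 0.06 ]
black ([247.2, 123.8], 71, [240, 120, 14, 9]) [0.594 0.168 0.065]
black ([236.1, 152.3], 88, [232, 145, 9, 15]) [0.493 0.191 0.065]
black ([231.1, 174.4], 11, [229, 170, 5, 8]) [0.419 0.197 0.065]
red ([245.5, 127.9], 21, [243, 126, 6, 5]) [0.589 0.178 0.04 ]
```

View pics/crop1.png

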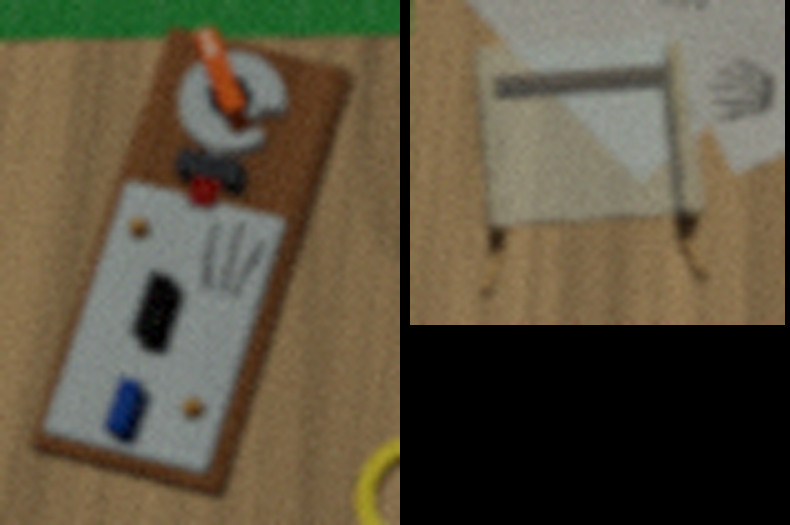

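The crop confirms the aluminium plate on the brown board. Grip bar ends are at crop (205,35)/(240,110) and dowels at (138,227)/(192,407). The clear bay's front edge runs (490,225)–(697,213), stop at the back and mouth towards the robot.

```bash
python3 - <<'E'
from h import *
c=calibration("top")
A=lambda x,y,z:onz(c,205+x/5-.4,90+y/5-.4,z)
B=lambda x,y,z:onz(c,315+(x-410)/5-.4,90+y/5-.4,z)
d1=A(138,225,.042);d2=A(193,405,.042)
e=d1-d2;ang=np.arctan2(e[1],e[0])-np.arctan2(72,110)
print("dowels",d1.round(4),d2.round(4),np.hypot(*e[:2]),"expect .1315; board yaw deg",np.degrees(ang))
m=(d1+d2)/2;R=lambda a:np.array([[np.cos(a),-np.sin(a)],[np.sin(a),np.cos(a)]])
o=m[:2]-R(ang)@[.003,0];print("board origin",o.round(4),"knob",(o+R(ang)@[.158,0]).round(4))
print("bar end",A(208,32,.091).round(3),A(232,108,.091).round(3), "knob disc", A(232,103,.044).round(3))
e=A(208,32,.091)-A(232,108,.091);print("barlen",np.hypot(*e[:2]),np.degrees(np.arctan2(e[1],e[0])))
l=B(488,225,.064);r=B(700,213,.064);lb=B(480,50,.064);rb=B(672,43,.064)
print("bay front",l.round(3),r.round(3),"back",lb.round(3),rb.round(3),"w",np.hypot(*(l-r)[:2]),"depth",np.hypot(*(l-lb)[:2]))
for a,b in((r,l),(l,lb),(r,rb)):
  e=b-a;print(np.degrees(np.arctan2(e[1],e[0])))
print("stop",B(497,90,.02).round(3),B(665,77,.02).round(3))
print("mouth",((l+r)/2).round(4))
for n,(u,v),z in(("glue",(172,161),.075),("tape",(289,190),.012),("cup",(428,180),.05)):print(n,onz(c,u,v,z).round(3))
E
```

```text
dowels [0.5606 0.2181 0.042 ] [0.4409 0.1657 0.042 ] 0.13069327533421346 expect .1315; board yaw deg -9.573839343020413
board origin [0.4978 0.1924] knob [0.6536 0.1661]
bar end [0.679 0.178 0.091] [0.628 0.155 0.091] knob disc [0.651 0.167 0.044]
barlen 0.056122585838089434 23.391128277424073
bay front [ 0.58  -0.105  0.064] [ 0.6   -0.243  0.064] back [ 0.703 -0.09   0.064] [ 0.719 -0.217  0.064] w 0.1385350216356716 depth 0.12345949233454197
98.364256325575
7.213136496269789
12.255701023814652
stop [ 0.695 -0.103  0.02 ] [ 0.715 -0.217  0.02 ]
mouth [ 0.5901 -0.174   0.064 ]
glue [0.444 0.387 0.075]
tape [0.396 0.014 0.012]
cup [ 0.458 -0.431  0.05 ]
```

Call:
arm_command([
  [20, -14, -2, 0, 0, -6, 1],
  [41, -28, -5, 0, 0, -12, 1],
  [62, -42, -7, 0, 0, -18, 1],
  [82, -56, -10, 0, 0, -24, 1],
  [103, -70, -12, 0, 0, -31, 1],
  [123, -84, -15, 0, 0, -38, 1],
  [144, -98, -17, 0, 0, -45, 1],
  [164, -113, -20, 0, 0, -52, 1],
])

```text
t: 0.77
ee_pos: [0.3671, -0.3588, 0.2506]
eef_rot: [-3.141, -0.001, 1.383]
ft_force: [0.3, -0.7, 1.4]
finger_gap: 0.0854
grip_force: 0.0
```

```bash
cat >> h.py <<'E'
def rel(p,yawdeg,s=None):
    from scipy.spatial.transform import Rotation as Ro
    s=s or get_state(); R0=Ro.from_euler('xyz',s["eef_rot"])
    Rt=Ro.from_euler('xyz',[180,0,yawdeg],degrees=True)
    t=R0.inv().apply(np.array(p)-s["ee_pos"])*1000
    w=np.degrees((R0.inv()*Rt).as_rotvec())
    print("t",s["t"],"pos",s["ee_pos"].round(4),"rpy",np.degrees(s["eef_rot"]).round(2),"q6",s["q"][5].round(2),"| REL",t.round(1),w.round(2))
E
python3 -c "
from h import *
rel([.653,.166,.25],203.4)"
```

```text
t 0.7667 pos [ 0.3671 -0.3588  0.2506] rpy [-1.7995e+02 -5.0000e-02  7.9260e+01] q6 -0.65 | REL [568.8 183.1   0.9] [ 2.0000e-02 -8.0000e-02 -1.2414e+02]
```

Call:
arm_command([
  [28, 9, 0, 0, 0, -6, 1],
  [56, 18, 0, 0, 0, -12, 1],
  [84, 27, 0, 0, 0, -19, 1],
  [112, 36, 0, 0, 0, -26, 1],
  [140, 45, 0, 0, 0, -33, 1],
  [168, 54, 0, 0, 0, -40, 1],
  [196, 63, 0, 0, 0, -47, 1],
  [224, 72, 0, 0, 0, -54, 1],
])

```text
t: 1.43
ee_pos: [0.4807, -0.1526, 0.2509]
eef_rot: [-3.141, -0.001, 2.326]
ft_force: [0.3, -0.6, 0.1]
finger_gap: 0.0855
grip_force: 0.0
```

```bash
python3 -c "
from h import *
rel([.653,.166,.25],203.4)"
```

```text
t 1.4333 pos [ 0.4807 -0.1526  0.2509] rpy [-1.7998e+02 -3.0000e-02  1.3326e+02] q6 -1.13 | REL [114.  343.8   0.9] [ 1.000e-02 -4.000e-02 -7.014e+01]
```

Call:
arm_command([
  [9, 27, 0, 0, 0, -6, 1],
  [18, 54, 0, 0, 0, -12, 1],
  [27, 81, 0, 0, 0, -19, 1],
  [36, 108, 0, 0, 0, -26, 1],
  [45, 135, 0, 0, 0, -33, 1],
  [54, 162, 0, 0, 0, -40, 1],
  [62, 188, 0, 0, 0, -45, 1],
  [70, 214, 0, 0, 0, -50, 1],
])

```text
t: 2.1
ee_pos: [0.5898, 0.0444, 0.2507]
eef_rot: [-3.142, -0.001, -3.086]
ft_force: [-0.4, 0.2, -0.6]
finger_gap: 0.086
grip_force: 0.0
```

```bash
python3 -c "
from h import *
rel([.653,.166,.25],203.4)"
```

```text
t 2.1 pos [0.5898 0.0444 0.2507] rpy [-1.8000e+02 -6.0000e-02 -1.7681e+02] q6 -1.61 | REL [-69.8 117.9   0.6] [ 1.000e-02 -5.000e-02 -2.021e+01]
```

Call:
arm_command([
  [-12, 20, 0, 0, 0, -5, 1],
  [-24, 40, 0, 0, 0, -10, 1],
  [-36, 60, 0, 0, 0, -15, 1],
  [-48, 80, 0, 0, 0, -20, 1],
  [-60, 100, 0, 0, 0, -20, 1],
  [-70, 118, 0, 0, 0, -20, 1],
  [-70, 118, 0, 0, 0, -20, 1],
  [-70, 118, 0, 0, 0, -20, 1],
])

```text
t: 2.77
ee_pos: [0.6533, 0.1651, 0.2498]
eef_rot: [3.141, -0.002, -2.74]
ft_force: [-0.7, 0.3, 0.0]
finger_gap: 0.0853
grip_force: 0.0
```

```bash
python3 -c "
from h import *
rel([.653,.166,.25],203.4)
np.savez('w1.npz',**calibration('wrist')); c=calibration('wrist')
im=grab_frame('wrist');cv2.imwrite('pics/w1.png',im)
for n,lo,hi,z in(('orange',(5,150,90),(18,255,255),.091),('black',(0,0,0),(180,255,40),.07),('blue',(100,130,50),(130,255,255),.066)):
    for q in blobs(im,lo,hi,None,80): print(n,q,onz(c,*q[0],z).round(4))
"
```

```text
t 2.7667 pos [0.6533 0.1651 0.2498] rpy [ 1.7999e+02 -1.3000e-01 -1.5700e+02] q6 -1.78 | REL [-0.1  0.9 -0.2] [ 0.01 -0.13 -0.4 ]
orange ([338.3, 141.8], 10024, [251, 0, 258, 233]) [0.6146 0.1666 0.091 ]
black ([414.0, 35.0], 1208, [390, 6, 49, 58]) [0.5034 0.1925 0.07  ]
black ([81.1, 54.3], 135, [76, 31, 10, 41]) [ 0.635  -0.0768  0.07  ]
black ([96.8, 57.4], 96, [92, 44, 9, 27]) [ 0.6321 -0.0632  0.07  ]
black ([319.8, 349.8], 53236, [0, 245, 640, 155]) [0.8406 0.2443 0.07  ]
black ([255.3, 303.3], 354, [240, 289, 30, 29]) [0.8128 0.1555 0.07  ]
blue ([627.6, 78.6], 1090, [613, 53, 27, 50]) [0.4578 0.3931 0.066 ]
blue ([568.2, 84.1], 368, [561, 64, 23, 40]) [0.4835 0.345  0.066 ]
```

View pics/w1.png

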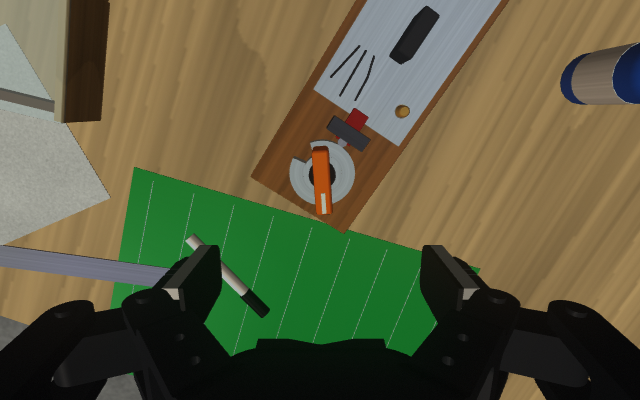

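The wrist view shows the grip bar at (320,150)–(324,214) over its disc (322,173), latch red at (356,120), notch at (300,163), and the black bar at (415,35).

```bash
python3 -c "
from h import *
c=dict(np.load('w1.npz'));im=cv2.imread('pics/w1.png')
h=cv2.cvtColor(im,cv2.COLOR_BGR2HSV);m=cv2.inRange(h,(3,150,150),(18,255,255));k=np.zeros_like(m);k[135:225,300:345]=255;m&=k
# include white mark by closing
m=cv2.morphologyEx(m,cv2.MORPH_CLOSE,np.ones((9,9)))
P=cv2.findNonZero(m)[:,0,:].astype(float)
W=np.array([onz(c,*p,.091)[:2] for p in P])*1000
r=cv2.minAreaRect(W.astype(np.float32));b=cv2.boxPoints(r);e=b[1]-b[0];f=b[2]-b[1];e=e if np.hypot(*e)>np.hypot(*f) else f
print(r,'yaw',np.degrees(np.arctan2(e[1],e[0]))%180)
m=cv2.inRange(h,(80,0,110),(120,60,220))
print('cam pos',(-np.array(c['R']).T@np.array(c['t'])).round(3))
X=onz(c,322,173,.044);print('disc',X.round(4))
print('rel'); rel([r[0][0]/1000,r[0][1]/1000,.13],np.degrees(np.arctan2(e[1],e[0]))%180+180)
"
```

```text
((656.2544555664062, 167.43775939941406), (59.058616638183594, 13.21518325805664), 26.931867599487305) yaw 26.931866
cam pos [0.594 0.14  0.392]
disc [0.6549 0.1681 0.044 ]
rel
t 2.8167 pos [0.6532 0.1643 0.2504] rpy [-1.7999e+02 -9.0000e-02 -1.5706e+02] q6 -1.78 | REL [ -4.3   1.8 120.4] [-0.   -0.1  -3.99]
```

Call:
arm_command([
  [-2, 1, 25, 0, 0, -2, 1],
  [-4, 2, 50, 0, 0, -4, 1],
  [-4, 2, 75, 0, 0, -4, 1],
  [-4, 2, 105, 0, 0, -4, 1],
  [-4, 2, 135, 0, 0, -4, 1],
  [-4, 2, 160, 0, 0, -4, 1],
  [-4, 2, 180, 0, 0, -4, 1],
  [-4, 2, 194, 0, 0, -4, 1],
])

```text
t: 3.48
ee_pos: [0.6549, 0.1661, 0.0545]
eef_rot: [3.141, -0.003, -2.673]
ft_force: [-0.4, -1.0, -0.8]
finger_gap: 0.0857
grip_force: 0.0
```

Call:
arm_command([
  [0, 0, 0, 0, 0, 0, 0.6],
  [0, 0, 0, 0, 0, 0, 0.3],
  [0, 0, 0, 0, 0, 0, 0.1],
  [0, 0, 0, 0, 0, 0, 0.1],
  [0, 0, 0, 0, 0, 0, 0],
  [0, 0, 0, 0, 0, 0, 0],
  [0, 0, 0, 0, 0, 0, 0],
  [0, 0, 0, 0, 0, 0, 0],
])

```text
t: 4.15
ee_pos: [0.6569, 0.1682, 0.0591]
eef_rot: [-3.141, 0.003, -2.672]
ft_force: [-1.0, 0.4, 5.4]
finger_gap: 0.0154
grip_force: 59.8
```

Call:
arm_command([
  [0, 0, 0, 0, 0, 5, 0],
  [0, 0, 0, 0, 0, 10, 0],
  [0, 0, 0, 0, 0, 15, 0],
  [0, 0, 0, 0, 0, 20, 0],
  [0, 0, 0, 0, 0, 25, 0],
  [0, 0, 0, 0, 0, 30, 0],
  [0, 0, 0, 0, 0, 35, 0],
  [0, 0, 0, 0, 0, 40, 0],
])

```text
t: 4.82
ee_pos: [0.657, 0.1672, 0.0592]
eef_rot: [-3.141, 0.003, 2.909]
ft_force: [-2.1, -1.7, 6.4]
finger_gap: 0.0153
grip_force: 59.9
```

Call:
arm_command([
  [0, 0, 0, 0, 0, 4, 0],
  [0, 0, 0, 0, 0, 8, 0],
  [0, 0, 0, 0, 0, 12, 0],
  [0, 0, 0, 0, 0, 16, 0],
  [0, 0, 0, 0, 0, 20, 0],
  [0, 0, 0, 0, 0, 23, 0],
  [0, 0, 0, 0, 0, 23, 0],
  [0, 0, 0, 0, 0, 23, 0],
])

```text
t: 5.48
ee_pos: [0.6568, 0.1669, 0.0592]
eef_rot: [3.142, 0.002, 2.51]
ft_force: [-2.7, -2.7, 6.8]
finger_gap: 0.0154
grip_force: 60.1
```

```bash
python3 -c "
from h import *
s=get_state();print(s['moment'],s['eef_rot'],s['q'][5])
im=grab_frame('wrist');cv2.imwrite('pics/w2.png',im)
np.savez('w2.npz',**calibration('wrist'))"
```

```text
[-0.62008012  0.41216468 -0.511207  ] [3.14156978e+00 2.14331828e-03 2.51029088e+00] -0.7400395598997274
```

View pics/w2.png

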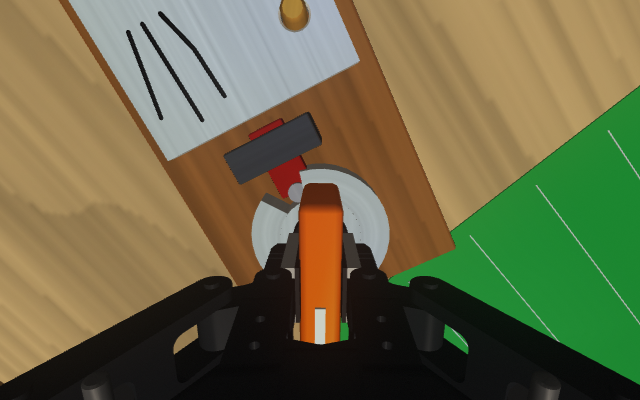

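The latch (red, 285,170) has dropped into the notch and its tongue is clear of the plate edge, but it sits near the notch's edge. I'll turn slightly further, then release.

Call:
arm_command([
  [0, 0, 0, 0, 0, 3, 0],
  [0, 0, 0, 0, 0, 6, 0],
  [0, 0, 0, 0, 0, 8, 0],
  [0, 0, 0, 0, 0, 8, 0],
  [0, 0, 0, 0, 0, 7, 0.3],
  [0, 0, 0, 0, 0, 7, 0.6],
  [0, 0, 0, 0, 0, 7, 0.7],
  [0, 0, 0, 0, 0, 7, 0.7],
])

```text
t: 6.2
ee_pos: [0.6561, 0.1679, 0.0567]
eef_rot: [-3.141, -0.001, 2.39]
ft_force: [0.4, 0.2, -0.2]
finger_gap: 0.0594
grip_force: 0.0
```

Call:
arm_command([
  [0, 0, -15, 0, 0, 0, 0.7],
  [0, 0, -35, 0, 0, 0, 0.7],
  [0, 0, -60, 0, 0, 0, 0.7],
  [0, 0, -90, 0, 0, 0, 0.7],
  [0, 0, -120, 0, 0, 0, 0.7],
  [0, 0, -140, 0, 0, 0, 0.7],
  [0, 0, -150, 0, 0, 0, 0.7],
  [0, 0, -150, 0, 0, 0, 0.7],
])

```text
t: 6.87
ee_pos: [0.6572, 0.1681, 0.2106]
eef_rot: [3.137, 0.003, 2.39]
ft_force: [-0.2, 0.4, -0.2]
finger_gap: 0.0596
grip_force: 0.0
```

```bash
python3 -c "
from h import *
rel([.498,.1924,.2],170.4)"
```

```text
t 6.8667 pos [0.6572 0.1681 0.2106] rpy [1.7976e+02 1.7000e-01 1.3692e+02] q6 -0.62 | REL [132.9 -91.    9.8] [  0.19   0.24 -33.48]
```

Call:
arm_command([
  [22, -15, 0, 0, 0, -6, 0.7],
  [44, -30, -3, 0, 0, -12, 0.7],
  [66, -45, -6, 0, 0, -18, 0.7],
  [88, -60, -10, 0, 0, -24, 0.7],
  [110, -75, -10, 0, 0, -30, 0.7],
  [133, -91, -10, 0, 0, -33.5, 0.7],
  [133, -91, -10, 0, 0, -33.5, 0.7],
  [133, -91, -10, 0, 0, -33.5, 0.7],
])

```text
t: 7.53
ee_pos: [0.4959, 0.1924, 0.2155]
eef_rot: [-3.141, -0.002, 2.975]
ft_force: [0.3, -0.1, 0.3]
finger_gap: 0.0599
grip_force: 0.0
```

```bash
python3 -c "
from h import *
rel([.498,.1924,.2],170.4)
c=calibration('wrist');np.savez('w3.npz',**c)
im=grab_frame('wrist');cv2.imwrite('pics/w3.png',im)
print('pred',proj(c,[.498,.1924,.07]))
for n,lo,hi,z in(('orange',(5,150,90),(18,255,255),.091),('black',(0,0,0),(180,255,40),.07),('blue',(100,130,50),(130,255,255),.066)):
    for q in blobs(im,lo,hi,None,300): print(n,q,onz(c,*q[0],z).round(4))
"
```

```text
t 7.5333 pos [0.4959 0.1924 0.2155] rpy [-1.7995e+02 -9.0000e-02  1.7044e+02] q6 -1.1 | REL [-2.1  0.4 15.5] [-0.05 -0.09  0.04]
pred [320.68070474 185.47947131]
orange ([323.3, 228.4], 8413, [258, 74, 134, 266]) [0.5307 0.1892 0.091 ]
black ([323.8, 182.9], 873, [316, 157, 17, 53]) [0.4961 0.1955 0.07  ]
black ([319.9, 346.6], 52711, [0, 238, 640, 162]) [0.6643 0.1636 0.07  ]
blue ([569.8, 90.4], 4253, [525, 53, 88, 71]) [0.4529 0.4119 0.066 ]
blue ([324.2, 107.7], 656, [317, 87, 16, 43]) [0.4325 0.2065 0.066 ]
```

View pics/w3.png

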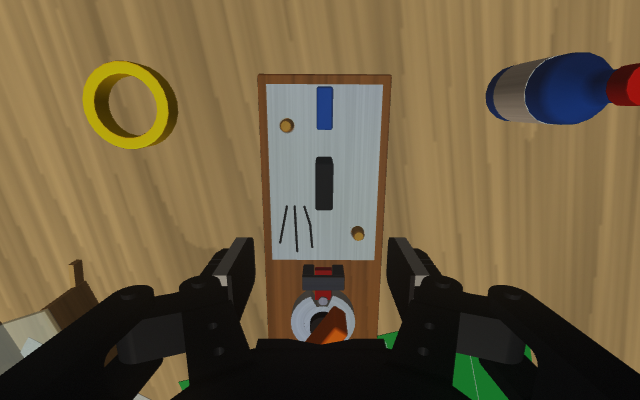

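```bash
python3 -c "
from h import *
c=dict(np.load('w3.npz'))
a=onz(c,358,232,.042);b=onz(c,286.5,124.5,.042);e=a-b
ang=np.arctan2(e[1],e[0])-np.arctan2(72,110);m=(a+b)/2
print(a,b,np.hypot(*e[:2]),np.degrees(ang), m[:2]-.003*np.array([np.cos(ang),np.sin(ang)]))
# bar top face corners
for p in((316.5,157.5),(332.5,157.5),(316.5,205),(333,205)):print(onz(c,*p,.07).round(4))
"
```

```text
[0.55848113 0.22058834 0.042     ] [0.44162547 0.16958272 0.042     ] 0.12750222162041006 -9.626072550286478 [0.49709554 0.19558718]
[0.4727 0.193  0.07  ]
[0.475  0.2067 0.07  ]
[0.5152 0.1857 0.07  ]
[0.5177 0.2004 0.07  ]
```

Call:
arm_command([
  [0, 1, 20, 0, 0, 0, 0.7],
  [-1, 2, 45, 0, 0, 0, 0.7],
  [-1, 3, 75, 0, 0, 0, 0.7],
  [-1, 3, 105, 0, 0, 0, 0.7],
  [-1, 3, 130, 0, 0, 0, 0.7],
  [-1, 3, 155, 0, 0, 0, 0.7],
  [-1, 3, 170, 0, 0, 0, 0.7],
  [-1, 3, 178, 0, 0, 0, 0.7],
])

```text
t: 8.25
ee_pos: [0.4974, 0.1939, 0.0348]
eef_rot: [-3.139, -0.005, 2.973]
ft_force: [-0.8, -0.2, 0.2]
finger_gap: 0.0597
grip_force: 0.0
```

Call:
arm_command([
  [0, 0, 0, 0, 0, 0, 0.5],
  [0, 0, 0, 0, 0, 0, 0.3],
  [0, 0, 0, 0, 0, 0, 0.2],
  [0, 0, 0, 0, 0, 0, 0.1],
  [0, 0, 0, 0, 0, 0, 0],
  [0, 0, 0, 0, 0, 0, 0],
  [0, 0, 0, 0, 0, 0, 0],
  [0, 0, 0, 0, 0, 0, 0],
])

```text
t: 8.92
ee_pos: [0.4996, 0.195, 0.0411]
eef_rot: [3.141, 0.003, 2.974]
ft_force: [1.5, -1.2, 5.9]
finger_gap: 0.015
grip_force: 60.7
```

```bash
python3 -c "
from h import *
rel([.497,.1956,.037],170.4)
s=get_state();print(s['ft_force'],s['moment'],s['finger_gap'])"
```

```text
t 8.9167 pos [0.4996 0.195  0.0411] rpy [179.94   0.19 170.41] q6 -1.09 | REL [2.7 0.1 4.1] [0.06 0.19 0.01]
[ 1.4642146  -1.24529724  5.88131226] [-0.30353506 -0.1173374  -0.01679503] 0.015026281635866848
```

Call:
arm_command([
  [0, 0, -4, 0, 0, 0, 0],
  [0, 0, -8, 0, 0, 0, 0],
  [0, 0, -12, 0, 0, 0, 0],
  [0, 0, -16, 0, 0, 0, 0],
  [0, 0, -20, 0, 0, 0, 0],
  [0, 0, -24, 0, 0, 0, 0],
  [0, 0, -28, 0, 0, 0, 0],
  [0, 0, -32, 0, 0, 0, 0],
])

```text
t: 9.58
ee_pos: [0.4972, 0.1948, 0.0701]
eef_rot: [-3.14, -0.003, 2.974]
ft_force: [-0.3, 0.4, -6.2]
finger_gap: 0.0152
grip_force: 59.4
```

Call:
arm_command([
  [0, 0, -5, 0, 0, 0, 0],
  [0, 0, -10, 0, 0, 0, 0],
  [0, 0, -17, 0, 0, 0, 0],
  [0, 0, -25, 0, 0, 0, 0],
  [0, 0, -35, 0, 0, 0, 0],
  [0, 0, -40, 0, 0, 0, 0],
  [0, 0, -40, 0, 0, 0, 0],
  [0, 0, -40, 0, 0, 0, 0],
])

```text
t: 10.25
ee_pos: [0.4988, 0.1951, 0.112]
eef_rot: [3.141, 0.001, 2.974]
ft_force: [-0.1, -0.3, -6.7]
finger_gap: 0.0153
grip_force: 59.6
```

```bash
python3 -c "
from h import *
a=np.radians(8.4);p=np.array([.590,-.174])-.115*np.array([np.cos(a),np.sin(a)]);print(p)
rel([*p,.11],188.4)
s=get_state();print(s['ft_force'],s['moment'])
c=calibration('wrist');np.savez('w4.npz',**c)
cv2.imwrite('pics/w4.png',grab_frame('wrist'))
"
```

```text
[ 0.47623368 -0.19079955]
t 10.25 pos [0.4988 0.1951 0.112 ] rpy [1.7996e+02 6.0000e-02 1.7042e+02] q6 -1.09 | REL [ -42.  -384.2    1.8] [  0.03   0.07 -17.98]
[-0.1006758  -0.27223519 -6.71776448] [-0.00793729  0.02352268  0.0189545 ]
```

View pics/w4.png

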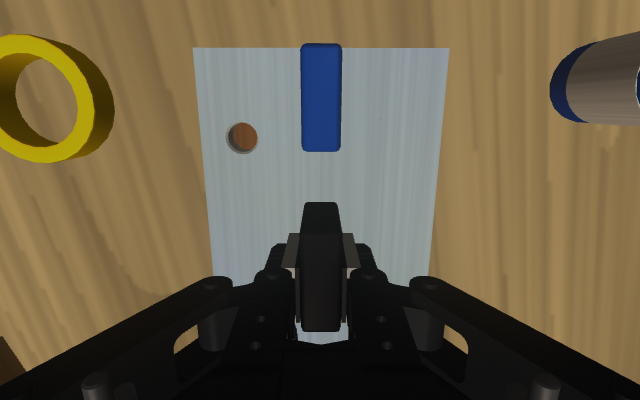

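The plate is lifted level (edges at 192–450 px symmetric, weight about 6.7 N, one hole visible at (243,137)). I'll carry it towards the bay.

Call:
arm_command([
  [-2, -15, 0, 0, 0, -1, 0],
  [-5, -38, 0, 0, 0, -2, 0],
  [-8, -64, 0, 0, 0, -3, 0],
  [-11, -92, 0, 0, 0, -4, 0],
  [-14, -120, 0, 0, 0, -5, 0],
  [-17, -148, 0, 0, 0, -7, 0],
  [-20, -176, 0, 0, 0, -8, 0],
  [-22, -200, 0, 0, 0, -9, 0],
])

```text
t: 10.97
ee_pos: [0.4862, -0.0077, 0.1106]
eef_rot: [-3.141, -0.001, 3.132]
ft_force: [0.6, -0.2, -5.3]
finger_gap: 0.0152
grip_force: 59.7
```

```bash
python3 -c "
from h import *
rel([.4762,-.1908,.11],188.4)"
```

```text
t 10.9667 pos [ 0.4862 -0.0077  0.1106] rpy [-1.7998e+02 -6.0000e-02  1.7944e+02] q6 -1.65 | REL [   8.2 -183.2    0.6] [-0.02 -0.06 -8.96]
```

Call:
arm_command([
  [1, -26, 0, 0, 0, -1, 0],
  [2, -54, 0, 0, 0, -3, 0],
  [3, -84, 0, 0, 0, -5, 0],
  [5, -114, 0, 0, 0, -7, 0],
  [7, -144, 0, 0, 0, -9, 0],
  [8, -168, 0, 0, 0, -9, 0],
  [8, -183, 0, 0, 0, -9, 0],
  [8, -183, 0, 0, 0, -9, 0],
])

```text
t: 11.63
ee_pos: [0.4762, -0.1918, 0.1104]
eef_rot: [-3.141, -0.002, -2.998]
ft_force: [0.1, -0.1, -6.5]
finger_gap: 0.015
grip_force: 60.0
```

Call:
arm_command([
  [0, 0, 12, 0, 0, 0, 0],
  [0, 0, 26, 0, 0, 0, 0],
  [0, 0, 40, 0, 0, 0, 0],
  [0, 0, 54, 0, 0, 0, 0],
  [0, 0, 66, 0, 0, 0, 0],
  [0, 0, 74, 0, 0, 0, 0],
  [0, 0, 79, 0, 0, 0, 0],
  [0, 0, 80, 0, 0, 0, 0],
])

```text
t: 12.3
ee_pos: [0.4765, -0.1881, 0.0299]
eef_rot: [3.14, -0.002, -2.994]
ft_force: [-0.7, -0.3, -5.8]
finger_gap: 0.0148
grip_force: 59.9
```

Call:
arm_command([
  [0, 0, 1, 0, 0, 0, 0],
  [0, 0, 2, 0, 0, 0, 0],
  [0, 0, 3, 0, 0, 0, 0],
  [0, 0, 4, 0, 0, 0, 0],
  [0, 0, 5, 0, 0, 0, 0],
  [0, 0, 6, 0, 0, 0, 0],
  [0, 0, 6.5, 0, 0, 0, 0],
  [0, 0, 7, 0, 0, 0, 0],
])

```text
t: 12.97
ee_pos: [0.477, -0.1888, 0.0242]
eef_rot: [3.142, -0.0, -2.995]
ft_force: [-0.9, -0.8, -5.5]
finger_gap: 0.0152
grip_force: 59.9
```

Call:
arm_command([
  [0, 0, 0.5, 0, 0, 0, 0],
  [0, 0, 1, 0, 0, 0, 0],
  [0, 0, 1.5, 0, 0, 0, 0],
  [0, 0, 2, 0, 0, 0, 0],
  [0, 0, 2.5, 0, 0, 0, 0],
  [0, 0, 3, 0, 0, 0, 0],
  [0, 0, 3, 0, 0, 0, 0],
  [0, 0, 3, 0, 0, 0, 0],
])

```text
t: 13.63
ee_pos: [0.477, -0.1888, 0.0213]
eef_rot: [3.142, 0.0, -2.995]
ft_force: [-0.1, -0.3, -6.9]
finger_gap: 0.0149
grip_force: 60.0
```

Call:
arm_command([
  [0, 0, 0.5, 0, 0, 0, 0],
  [0, 0, 1, 0, 0, 0, 0],
  [0, 0, 1.5, 0, 0, 0, 0],
  [0, 0, 2, 0, 0, 0, 0],
  [0, 0, 2.5, 0, 0, 0, 0],
  [0, 0, 3, 0, 0, 0, 0],
  [0, 0, 3, 0, 0, 0, 0],
  [0, 0, 3, 0, 0, 0, 0],
])

```text
t: 14.3
ee_pos: [0.4771, -0.1889, 0.0211]
eef_rot: [-3.141, 0.001, -2.995]
ft_force: [-9.7, 3.9, 12.0]
finger_gap: 0.0151
grip_force: 62.6
```

Call:
arm_command([
  [0, 0, -1.5, 0, 0, 0, 0],
  [0, 0, -1.5, 0, 0, 0, 0],
  [0, 0, -1.5, 0, 0, 0, 0.2],
  [0, 0, -1.5, 0, 0, 0, 0.4],
  [0, 0, -1.5, 0, 0, 0, 0.6],
  [0, 0, -1.5, 0, 0, 0, 0.6],
  [0, 0, -1.5, 0, 0, 0, 0.6],
  [0, 0, -1.5, 0, 0, 0, 0.6],
])

```text
t: 14.97
ee_pos: [0.4771, -0.1889, 0.0197]
eef_rot: [-3.142, 0.0, -2.995]
ft_force: [0.2, -0.2, -0.1]
finger_gap: 0.0511
grip_force: 0.0
```

Call:
arm_command([
  [0, 0, -15, 0, 0, 0, 0.6],
  [0, 0, -40, 0, 0, 0, 0.6],
  [0, 0, -70, 0, 0, 0, 0.6],
  [0, 0, -100, 0, 0, 0, 0.6],
  [0, 0, -130, 0, 0, 0, 0.6],
  [0, 0, -160, 0, 0, 0, 0.6],
  [0, 0, -190, 0, 0, 0, 0.6],
  [0, 0, -220, 0, 0, 0, 0.6],
])

```text
t: 15.63
ee_pos: [0.4769, -0.1888, 0.2413]
eef_rot: [-3.141, 0.0, -2.995]
ft_force: [0.4, -0.2, -0.2]
finger_gap: 0.0511
grip_force: 0.0
```

Call:
arm_command([
  [-25, 0, 0, 0, 0, 0, 0.6],
  [-50, 0, 0, 0, 0, 0, 0.6],
  [-80, 0, 0, 0, 0, 0, 0.6],
  [-110, 0, 0, 0, 0, 0, 0.6],
  [-140, 0, 0, 0, 0, 0, 0.6],
  [-165, 0, 0, 0, 0, 0, 0.6],
  [-165, 0, 0, 0, 0, 0, 0.6],
  [-165, 0, 0, 0, 0, 0, 0.6],
])

```text
t: 16.3
ee_pos: [0.6408, -0.1643, 0.2377]
eef_rot: [3.14, -0.003, -2.994]
ft_force: [0.8, -0.0, 0.5]
finger_gap: 0.0512
grip_force: 0.0
```

```bash
python3 -c "
from h import *
s=get_state();print(s['ee_pos'],s['eef_rot'])
c=calibration('wrist');np.savez('w5.npz',**c)
cv2.imwrite('pics/w5.png',grab_frame('wrist'))
"
```

```text
[ 0.64080839 -0.16432778  0.23773397] [ 3.14039409e+00 -2.79196104e-03 -2.99363826e+00]
```

View pics/w5.png

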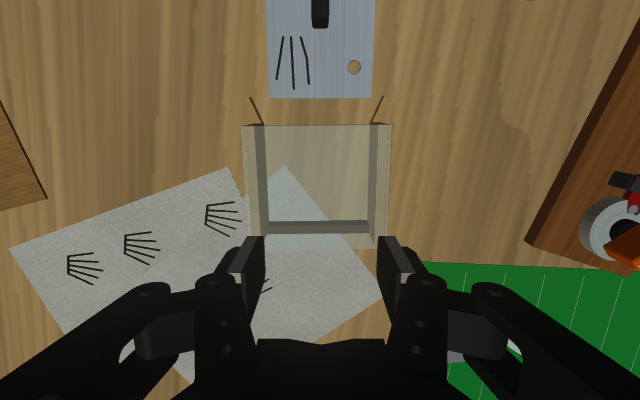

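The plate lies flat in front of the bay: its front edge runs (269,98)–(373,97), guide tips at (250,97)/(383,96), shelf front edge (242,125)–(391,125), black bar well outside at (320,15).

```bash
python3 -c "
from h import *
c=dict(np.load('w5.npz'))
def mid(n,a,b,z):
    A=onz(c,*a,z)[:2];B=onz(c,*b,z)[:2];e=B-A;print(n,((A+B)/2).round(4),'w',np.hypot(*e).round(4),'axis deg',(np.degrees(np.arctan2(e[1],e[0]))-90).round(2));return (A+B)/2
p=mid('plate',(269.5,98),(372.5,97.5),.010)
m=mid('shelf',(242,125),(391.5,124.5),.064)
g=mid('tips',(250,97.5),(383,96.5),.014)
s=mid('stop',(269.5,222),(368,221),.01)
k=mid('shelfback',(249.5,237),(388,236),.064)
for q in (k-m,s-g): print('axis',np.degrees(np.arctan2(q[1],q[0])))
a=np.radians(8.4);ux=np.array([np.cos(a),np.sin(a)]);uy=np.array([-ux[1],ux[0]])
for n,v in(('plate',p),('tips',g),('stop',s)): print(n,'rel mouth fwd/lat mm',((v-m)@ux*1000).round(1),((v-m)@uy*1000).round(1))
for px in((266,0),(375,0)):pass
L=[onz(c,266,0,.01)[:2],onz(c,269.5,98,.01)[:2]];R=[onz(c,376,0,.01)[:2],onz(c,372.5,97.5,.01)[:2]]
for S in(L,R): e=S[1]-S[0];print('plate side',np.degrees(np.arctan2(e[1],e[0])))
"
```

```text
plate [ 0.5662 -0.1741] w 0.1103 axis deg 8.73
shelf [ 0.5922 -0.1744] w 0.1395 axis deg 8.65
tips [ 0.5663 -0.179 ] w 0.1407 axis deg 8.88
stop [ 0.705  -0.1561] w 0.116 axis deg 9.05
shelfback [ 0.7022 -0.1563] w 0.1411 axis deg 8.88
axis 9.33919872816916
axis 9.351492404205176
plate rel mouth fwd/lat mm -25.7 4.1
tips rel mouth fwd/lat mm -26.3 -0.7
stop rel mouth fwd/lat mm 114.2 1.6
plate side 8.3498309500209
plate side 8.612992918996236
```

Call:
arm_command([
  [30, 0, 0, 0, 0, 0, 0.6],
  [60, 0, 0, 0, 0, 0, 0.6],
  [90, 0, 0, 0, 0, 0, 0.6],
  [120, 0, 0, 0, 0, 0, 0.6],
  [150, 0, 0, 0, 0, 0, 0.6],
  [180, 0, 15, 0, 0, 0, 0.6],
  [210, 0, 35, 0, 0, 0, 0.6],
  [233, 0, 60, 0, 0, 0, 0.6],
])

```text
t: 17.02
ee_pos: [0.4076, -0.1994, 0.1816]
eef_rot: [-3.138, 0.004, -2.996]
ft_force: [0.7, 0.2, 0.2]
finger_gap: 0.0514
grip_force: 0.0
```

```bash
python3 -c "
from h import *
c=calibration('wrist');im=grab_frame('wrist')
rel([.410,-.1978,.017],188.7)
cv2.imwrite('pics/w6.png',im)
h=cv2.cvtColor(im,cv2.COLOR_BGR2HSV);m=cv2.inRange(h,(100,130,50),(130,255,255))
n,l,s,ce=cv2.connectedComponentsWithStats(m)
i=1+np.argmax(s[1:,4]);P=cv2.findNonZero((l==i).astype(np.uint8))[:,0,:].astype(float)
W=np.array([onz(c,*p,.046)[:2] for p in P],np.float32)*1000
print(s[i],cv2.minAreaRect(W))
"
```

```text
t 17.0667 pos [ 0.4018 -0.198   0.1721] rpy [ 179.72   -0.54 -171.72] q6 -2.25 | REL [ -9.6  -1.8 155. ] [ 0.28 -0.54 -0.42]
[314 168  15  39 584] ((409.8479919433594, -198.82083129882812), (33.67579650878906, 12.235910415649414), 8.402443885803223)
```

Call:
arm_command([
  [0, 0, 25, 0, 0, 0, 0.6],
  [0, 0, 50, 0, 0, 0, 0.6],
  [0, 0, 75, 0, 0, 0, 0.6],
  [0, 0, 100, 0, 0, 0, 0.6],
  [0, 0, 122, 0, 0, 0, 0.6],
  [0, 0, 140, 0, 0, 0, 0.6],
  [0, 0, 150, 0, 0, 0, 0.6],
  [0, 0, 154, 0, 0, 0, 0.6],
])

```text
t: 17.73
ee_pos: [0.4085, -0.1984, 0.0245]
eef_rot: [3.141, -0.001, -2.995]
ft_force: [-0.6, 0.8, 0.6]
finger_gap: 0.0513
grip_force: 0.0
```

Call:
arm_command([
  [0, 0, 3, 0, 0, 0, 0.4],
  [0, 0, 3, 0, 0, 0, 0.2],
  [0, 0, 3, 0, 0, 0, 0.1],
  [0, 0, 3, 0, 0, 0, 0],
  [0, 0, 3, 0, 0, 0, 0],
  [0, 0, 3, 0, 0, 0, 0],
  [0, 0, 3, 0, 0, 0, 0],
  [0, 0, 3, 0, 0, 0, 0],
])

```text
t: 18.4
ee_pos: [0.4104, -0.1991, 0.0243]
eef_rot: [-3.14, 0.002, -2.995]
ft_force: [-1.7, 0.9, 6.2]
finger_gap: 0.0127
grip_force: 61.5
```

```bash
python3 -c "
from h import *
s=get_state();print(s['ft_force'],s['moment'])
rel([.410,-.1978,.017],188.7)"
```

```text
[-1.70716203  0.94958567  6.24370909] [0.18432654 0.33416449 0.03835284]
t 18.4 pos [ 0.4104 -0.1991  0.0243] rpy [-1.7993e+02  9.0000e-02 -1.7157e+02] q6 -2.24 | REL [0.2 1.4 7.3] [-0.07  0.09 -0.27]
```

Call:
arm_command([
  [-3, -2, 0, 0, 0, -0.2, 0],
  [-7, -4, 0, 0, 0, -0.4, 0],
  [-12, -5.5, 0, 0, 0, -0.5, 0],
  [-18, -5.5, 0, 0, 0, -0.5, 0],
  [-24, -5.5, 0, 0, 0, -0.5, 0],
  [-31, -5.3, 0, 0, 0, -0.5, 0],
  [-38, -5.2, 0, 0, 0, -0.5, 0],
  [-45, -5, 0, 0, 0, -0.5, 0],
])

```text
t: 19.07
ee_pos: [0.4539, -0.1984, 0.0243]
eef_rot: [-3.14, -0.003, -2.987]
ft_force: [-11.5, -2.7, 10.4]
finger_gap: 0.0125
grip_force: 62.4
```

```bash
python3 -c "
from h import *
s=get_state();print(s['ft_force'],s['moment'],s['ee_pos'])
a=np.radians(9.1);ux=np.array([np.cos(a),np.sin(a)]);f=np.array([.5922,-.1744])-ux*.042
print('home fin',f,'remaining',((f-s['ee_pos'][:2])@ux),'lat',(f-s['ee_pos'][:2])@[-ux[1],ux[0]])"
```

```text
[-11.47792579  -2.73043748  10.38130122] [-0.21223165  1.65558162 -0.0310388 ] [ 0.45390965 -0.1984305   0.02433412]
home fin [ 0.55072862 -0.18104264] remaining 0.0983504208251359 lat 0.0018563174100651152
```

Call:
arm_command([
  [-7, 0.2, -1, 0, 0, 0, 0],
  [-14, 0.4, -1.5, 0, 0, 0, 0],
  [-21, 0.6, -1.5, 0, 0, 0, 0],
  [-28, 0.8, -1.5, 0, 0, 0, 0],
  [-35, 1.0, -1.5, 0, 0, 0, 0],
  [-42, 1.2, -1.5, 0, 0, 0, 0],
  [-49, 1.4, -1.5, 0, 0, 0, 0],
  [-56, 1.6, -1.5, 0, 0, 0, 0],
])

```text
t: 19.73
ee_pos: [0.5098, -0.1872, 0.0244]
eef_rot: [-3.141, -0.002, -2.986]
ft_force: [-7.4, -2.1, 3.7]
finger_gap: 0.0127
grip_force: 61.3
```

```bash
python3 -c "
from h import *
s=get_state();print(s['ft_force'],s['moment'],s['ee_pos'])
a=np.radians(9.1);ux=np.array([np.cos(a),np.sin(a)]);f=np.array([.5922,-.1744])-ux*.042
print('remaining',((f-s['ee_pos'][:2])@ux),'lat',(f-s['ee_pos'][:2])@[-ux[1],ux[0]])"
```

```text
[-7.37960006 -2.08368609  3.71620206] [-0.20633208  0.93608128 -0.02747081] [ 0.50977573 -0.18716124  0.02436476]
remaining 0.04140515768462649 lat -0.0004354378392503388
```

Sliding freely; slow down towards the stop.

Call:
arm_command([
  [-5, 0, 0, 0, 0, 0, 0],
  [-10, 0, 0, 0, 0, 0, 0],
  [-15, 0, 0, 0, 0, 0, 0],
  [-20, 0, 0, 0, 0, 0, 0],
  [-24, 0, 0, 0, 0, 0, 0],
  [-28, 0, 0, 0, 0, 0, 0],
  [-31, 0, 0, 0, 0, 0, 0],
  [-34, 0, 0, 0, 0, 0, 0],
])

```text
t: 20.4
ee_pos: [0.5432, -0.1819, 0.0244]
eef_rot: [-3.141, -0.002, -2.986]
ft_force: [-6.1, -1.3, 3.8]
finger_gap: 0.013
grip_force: 61.3
```

Call:
arm_command([
  [-1, 0, 0, 0, 0, 0, 0],
  [-2, 0, 0, 0, 0, 0, 0],
  [-3, 0, 0, 0, 0, 0, 0],
  [-4, 0, 0, 0, 0, 0, 0],
  [-5, 0, 0, 0, 0, 0, 0],
  [-6, 0, 0, 0, 0, 0, 0],
  [-6, 0, 0, 0, 0, 0, 0],
  [-6, 0, 0, 0, 0, 0, 0],
])

```text
t: 21.07
ee_pos: [0.5492, -0.1809, 0.0244]
eef_rot: [-3.141, -0.002, -2.986]
ft_force: [-5.9, -1.4, 3.1]
finger_gap: 0.0127
grip_force: 61.2
```

Call:
arm_command([
  [-0.5, 0, 0, 0, 0, 0, 0],
  [-1, 0, 0, 0, 0, 0, 0],
  [-1.5, 0, 0, 0, 0, 0, 0],
  [-2, 0, 0, 0, 0, 0, 0],
  [-2.5, 0, 0, 0, 0, 0, 0],
  [-3, 0, 0, 0, 0, 0, 0],
  [-3, 0, 0, 0, 0, 0, 0],
  [-3, 0, 0, 0, 0, 0, 0],
])

```text
t: 21.73
ee_pos: [0.5503, -0.1808, 0.0243]
eef_rot: [3.141, -0.006, -2.986]
ft_force: [-13.9, -1.8, 7.4]
finger_gap: 0.0128
grip_force: 61.9
```

Call:
arm_command([
  [-0.5, 0, 0, 0, 0, 0, 0],
  [-1, 0, 0, 0, 0, 0, 0],
  [-1.5, 0, 0, 0, 0, 0, 0],
  [-2, 0, 0, 0, 0, 0, 0],
  [-2, 0, 0, 0, 0, 0, 0],
  [-2, 0, 0, 0, 0, 0, 0],
  [-2, 0, 0, 0, 0, 0, 0],
  [-2, 0, 0, 0, 0, 0, 0],
])

```text
t: 22.4
ee_pos: [0.5504, -0.1808, 0.0243]
eef_rot: [3.141, -0.01, -2.987]
ft_force: [-21.7, -1.7, 11.9]
finger_gap: 0.0128
grip_force: 62.5
```

Call:
arm_command([
  [1, 0, 0, 0, 0, 0, 0],
  [2, 0, 0, 0, 0, 0, 0],
  [2, 0, 0, 0, 0, 0, 0.2],
  [2, 0, 0, 0, 0, 0, 0.4],
  [2, 0, 0, 0, 0, 0, 0.5],
  [2, 0, 0, 0, 0, 0, 0.5],
  [2, 0, 0, 0, 0, 0, 0.5],
  [2, 0, 0, 0, 0, 0, 0.5],
])

```text
t: 23.07
ee_pos: [0.5528, -0.1801, 0.0243]
eef_rot: [3.142, 0.0, -2.986]
ft_force: [-0.0, -0.6, 0.9]
finger_gap: 0.0425
grip_force: 0.0
```

Call:
arm_command([
  [0, 0, -10, 0, 0, 0, 0.5],
  [0, 0, -25, 0, 0, 0, 0.5],
  [0, 0, -50, 0, 0, 0, 0.5],
  [0, 0, -80, 0, 0, 0, 0.5],
  [0, 0, -110, 0, 0, 0, 0.5],
  [0, 0, -140, 0, 0, 0, 0.5],
  [0, 0, -170, 0, 0, 0, 0.5],
  [0, 0, -200, 0, 0, 0, 0.5],
])

```text
t: 23.73
ee_pos: [0.5524, -0.1801, 0.2269]
eef_rot: [-3.141, 0.001, -2.986]
ft_force: [0.4, -0.8, 1.1]
finger_gap: 0.0426
grip_force: 0.0
```

Call:
arm_command([
  [-20, 0, 0, 0, 0, 0, 0.5],
  [-45, 0, 0, 0, 0, 0, 0.5],
  [-70, 0, 0, 0, 0, 0, 0.5],
  [-85, 0, 0, 0, 0, 0, 0.5],
  [-90, 0, 0, 0, 0, 0, 0.5],
  [-90, 0, 0, 0, 0, 0, 0.5],
  [-90, 0, 0, 0, 0, 0, 0.5],
  [-90, 0, 0, 0, 0, 0, 0.5],
])

```text
t: 24.4
ee_pos: [0.6408, -0.1665, 0.2249]
eef_rot: [-3.141, 0.0, -2.986]
ft_force: [-0.1, -0.0, 0.4]
finger_gap: 0.0429
grip_force: 0.0
```

```bash
python3 -c "
from h import *
s=get_state();print(s['ee_pos'],s['ft_force'])
cv2.imwrite('pics/w7.png',grab_frame('wrist'))
t=grab_frame('top');cv2.imwrite('pics/t7.png',t)
"
```

```text
[ 0.64075283 -0.16653717  0.22488377] [-0.07963164 -0.01972454  0.37998266]
```

View pics/w7.png

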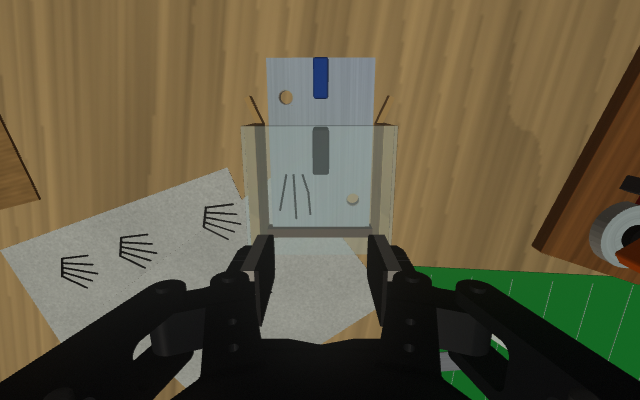

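View pics/t7.png

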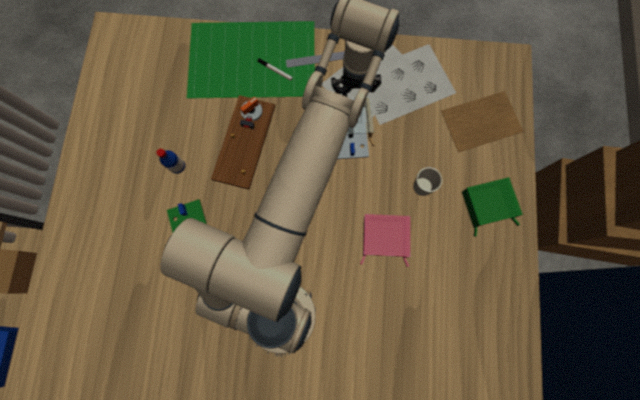

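The plate's front edge (y≈227) sits flush on the stop. The bar is under the shelf (320,150), the fin is outside (320,78), and the gripper is clear.

```bash
python3 -c "
from bench import *
print(sign_off())"
```

```text
the job is handed in; nothing more can be done
None
```

The job is handed in at about 24 s of the 64 s allowed: latch open in the notch, and plate home against the back stop with its fin outside. The gripper is clear, and the glue bottle and cup look unmoved; the tape roll was hidden behind the arm in the last picture, and no move went near it.

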